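# Park the half cheese wheel under the melting heater

## Robot

A 6-joint arm with a two-finger parallel gripper is mounted at the origin on the work surface. World frame = base frame: x ahead of the robot, y to its left, z up, the work surface at z = 0. Lengths are in mm, angles in rad, forces in N, time in s.
With the tool pointing down it reaches from about 300 to 825 mm from the base axis. Payload 5.4 kg.
Tool frame: the origin (TCP) lies at the centre of the arm's flange, where the gripper is bolted on; the fingertips stand 190 mm ahead of it and the grasp point (between the pads) lies pinch_z ahead of it (pinch_z is the distance from the TCP to the grasp point, in mm); z points along the fingers, y is the direction in which the jaws open and shut (so a half turn about z gives the same grasp; the last joint's range is limited). The gripper opens to 92 mm and grips with 3 to 60 N. Pads are 20 mm wide; open, the fingers measure 128 mm over their backs; the gripper's body (75 mm by 189 mm) begins 69 mm behind the grasp point.
Start: joints at [1.128, 0.158, 1.597, -0, 1.386, -0.21], TCP at [132.666, 559.471, 404.701] pointing down, gripper open.
Joint ranges: [-2.91, 2.91], [-0.94, 2.29], [0.18, 2.7], [-1.29, 4.43], [0.17, 2.64], [-3, 3]. Speed limits (rad/s): [2.57, 2.57, 3.14, 3.14, 3.14, 3.14].

## Interface

Orientations are given as a unit quaternion [x, y, z, w].
In Python, from plant import * gives the robot as it stands.
- The arm moves only by the shell command python3 -m crank 'ROWS' [OPENING] [FORCE]. ROWS is JSON, one flat list of numbers, 4 for each row, row after row: the shift along the tool's x, y, z in m, then the turn about the tool's z in rad. A call has exactly 8 rows; each row shifts and turns the commanded pose from where the row before left it, along the tool's axes as they then stand; what a row does not reach is not made up. A row lasts 1/8 s, in which the tool goes at most 62.5 mm and 10.7 degrees, less where a joint would pass 70% of its speed; a pose out of reach is approached as far as the arm can. A call with a gripper value outside its range is refused whole. OPENING is the closure in counts, from 0 (fully open) to 255 (shut), set as the call begins (- or left out, the last holds). The fingers move at their own pace and stop on an object; FORCE is the grip in N (left out, the last holds). Time passes only in rows, so rows that do not move let the fingers close, or fill a call up. It gives the time, the measured TCP pose, the force and the opening at its end, in the units of the state.
- get_state(): the state, without advancing time (a new reading comes with each control period).
- get_image(name): name is "scene" or "side" or "wrist"; returns (picture, depth): 420x560x3 uint8, red, green, blue; 420x560 float32, mm along the optical axis (not along the pixel's ray), 0 where there is no reading.
- camera_model(name): a dict with "camera_matrix" (3x3 intrinsics, pixels), "k1" (the pictures are not rectified: a ray, as slopes to the right and down, at radius r is drawn at 1 + k1 r^2 times it, then the intrinsics apply), "extrinsics" (4x4, takes a point from camera to world coordinates); the wrist camera has in their place "T_tool_cam" (4x4, takes a point from camera to tool coordinates, whose origin is the TCP and whose axes are the flange's). Camera axes: x right, y up, looking along -z (the intrinsics and any distortion apply to the point x, -y, -z); pixel columns grow to the right and rows downward; lengths in mm; the calibration is good to about 2 mm. A picture is of the moment at which its call begins: read the wrist's pose just before it. camera_model takes no time and is no camera call.
- job_done(): hands the job in, once; it reports no verdict.
Trained networks look in the newest picture that a camera, given by its name, has taken for a name from the list of things; names that differ only in an ending like _2 or _b are one class to them, and where a whole thing is asked for, a point or a joint stands for the part that bears it (a point fixed in the world has none). Each returns a list of dicts, best first, with "score" (0 to 1); they miss things now and then, are a little off and sometimes report something else, mostly with a low value. They report only what shows in the picture. A call takes as long as a camera call.
- find_in(camera, name): "rect" ([left, top, right, bottom] in pixels, round what is visible of it).
- place_of(camera, name): "xy" ([column, row] in pixels: a listed point, or the origin of a listed thing).
The state is a dict: "time_s": time; "joint_pos": joint angles; "dq": joint speeds; "tau": joint torques, N m; "tool_pos": TCP position; "orientation": TCP orientation; "contact_force": force on the tool from outside, world axes, zero at the start; "wrist_torque": the same for the moment, N m; "gripper_width": opening from 0.0 (shut) to 1.0 (fully open).
Only numpy, scipy, OpenCV 4.12 (cv2) and the standard library are available. Lean on these libraries where they do the work, as an engineer would, in place of code of your own. Each camera call takes 0.05 s, during which the arm holds its last target. There are 200 camera calls.

## Task

Swing the raclette cradle, with its half wheel of cheese, round to lie straight under the heater hood and leave it at rest there, lined up and let go; see that it stays put for four seconds before you finish. Move and brake it only by pushing gently on the sides of the white sprung roller at its end: keep off the hot cradle, its red cap, the cheese and the heater, do not knock the roller, do not let the cradle run into its end stops, and leave the things on the counter alone.

Things in the scene. Friction and masses are not known exactly. Their poses are not given: they have to be found in the camera images.
- boom_end (a point): The outer end of the boom, 430 mm from the upright post it swings on, 40 mm above the table; it does not follow the roller's spring travel. At rest the white roller's axis stands here. A steel neck, 50 mm wide, 69 to 77 mm above the table, part of the cradle, reaches out to here over the roller.
- roller: White roller, 124 mm across (too wide to grip or straddle), 15 to 59 mm above the table; origin on its axis at its underside. Spins freely, so only a push square on its side moves the boom. It is a sprung bumper: it gives sideways (along the swing) up to 30 mm either way against 80 N/m with little damping (1.5 N s/m), so the boom bounces off anything that stands still.
- cap: Red steel disc, 108 mm across and 6 mm thick, close over the roller (60 to 67 mm above the table) and moving sideways with it on its spring. Not to be touched.
- park (a point): Where boom_end must come to rest: the point 430 mm out from the post's axis on the heater's centre line, 40 mm above the table. The line from here through hood meets the post's axis.
- cradle: Hot steel trough (104 wide), upright half cheese wheel (260 long, 75 thick, top at 162 mm, ends 100 mm short of boom_end), neck. Do not touch. Origin: table level, under the wheel's middle, 200 mm from the post's axis on the line to boom_end; its -x points to boom_end. All that swings: 11 kg, inertia 0.58 kg m2 about the post (3.2 kg felt at boom_end), up to 20% more or less.
- stop_neg (a point): Where boom_end would be with the boom on its hard stop on the +y side. The boom starts 0.19 to 0.36 rad from this stop; do not come within 17 mm. Nearly free bearing, no spring and no brake: friction only 0.001 N m plus 0.012 N m s/rad, so the boom coasts on and on unless braked.
- stop_pos (a point): Where boom_end would be with the boom on its other hard stop, on the -y side, 1.48 rad of swing from the first and 0.32 to 0.59 rad beyond the park point. Do not come within 17 mm.
- hood: Grey heater hood (220 long, 110 wide, 31 mm high, red stripe along its top) clamped on the post, do not touch. Origin: centre of its underside, 200 mm above the table and 200 mm out from the post's axis; its -x axis points outwards along its length. Its direction differs from time to time. The post is upright, 36 mm thick, on a foot 200 mm across, 12 mm high.
- water: Upright clear water bottle, 66 mm across, 200 mm high; origin at the centre of its underside. Leave alone.
- cup: Red cup, 72 mm across, 85 mm high; origin at the centre of its underside. Leave alone.
- wedge: Loose block of cheese, 130 x 80 x 50 mm; origin at the centre of its underside. Leave alone.

How it is judged (in metres and radians):
On the way, in this order (a step that is already met when the one before it is completed fails the run):
1. the cradle is swinging (angular speed of cradle above 0.05 rad/s), for 0.2 s.
2. the cradle rests lined up under the heater for 4 s (horizontal distance between boom_end and park below 0.043 m and angular speed of cradle below 0.025 rad/s), for 4 s.
At the end, for the whole second after the job is handed in: The boom's end is within 43 mm (0.1 rad of swing) of the park point under the heater's centre line, the cradle turns slower than 0.025 rad/s (has done so for 4 s), and it is let go (all of step 2); the robot touches nothing.
It fails at once if the hot cradle, its cap or the cheese was touched (contact force between any of the fingers, the arm and cradle above 1 N or contact force between any of the fingers, the arm and cap above 1 N).
It fails at once if the heater was touched (contact force between any of the fingers, the arm and hood above 1 N).
It fails at once if the roller was knocked or shoved hard (over 15 N) (contact force between any of the fingers, the arm and roller above 15 N).
It fails at once if the cradle ran into an end stop (horizontal distance between boom_end and stop_neg below 0.017 m or horizontal distance between boom_end and stop_pos below 0.017 m).
It fails at once if a bystander was disturbed (distance of any of water, cup, wedge from where it was at the start of the episode above 0.03 m).
It also fails if it takes over 43 s, if anything falls off the work surface, if the arm or the gripper's body presses on something with over 40 N, if the wrist force passes 120 N, or if a joint passes its speed limit or range.

## Working session

There is one attempt and no reset: what is moved stays moved. The work goes in short steps, Python scripts to look and compute and a shell command to move; the robot and the scene stay as the last step left them, time stands still between calls to the robot, and variables do not carry over. Pictures are saved under pics/ and viewed, about 8 in all and at most 12, crops included, and the job is handed in when it is done.

```bash
ls; mkdir -p pics; cat > h.py <<'E'
from plant import *
import numpy as np, cv2
from scipy.spatial.transform import Rotation as R
def cam(n):
    m=camera_model(n); K=np.array(m["camera_matrix"])
    if "extrinsics" in m: T=np.array(m["extrinsics"])
    else:
        s=get_state(); W=np.eye(4); W[:3,:3]=R.from_quat(s["orientation"]).as_matrix(); W[:3,3]=s["tool_pos"]; T=W@np.array(m["T_tool_cam"])
    return K,m["k1"],T
def ray(c,uv):
    K,k,T=c; d=np.array([(uv[0]-K[0,2])/K[0,0],(uv[1]-K[1,2])/K[1,1]]); s=d.copy()
    for _ in range(10): s=d/(1+k*(s@s))
    return T[:3,3],T[:3,:3]@np.array([s[0],-s[1],-1])
def atz(c,uv,z):
    o,d=ray(c,uv); return o+d*(z-o[2])/d[2]
def proj(c,p):
    K,k,T=c; q=np.linalg.inv(T)@np.append(p,1); s=np.array([q[0],-q[1]])/-q[2]; s=s*(1+k*(s@s)); return K[:2,:2]@s+K[:2,2]
E
python3 - <<'E'
from h import *
Z=dict(boom_end=40,roller=15,park=40,cradle=0,stop_neg=40,stop_pos=40,hood=200,water=0,cup=0,wedge=0)
s=get_state();print(s)
for n in("scene","side"):
    c=cam(n);im,d=get_image(n);cv2.imwrite(f"pics/{n}0.png",im[...,::-1])
    print(n,c[2][:3,3])
    for k,z in Z.items():
        r=place_of(n,k)
        for q in r[:2]: print(k,np.round(q["xy"]),round(q["score"],2),atz(c,q["xy"],z).round(0))
E
```

```text
pics
{'time_s': 0.0, 'joint_pos': array([ 1.12789768e+00,  1.59034823e-01,  1.59818285e+00,  1.68364768e-05,
        1.38620700e+00, -2.10113901e-01]), 'dq': array([ 7.54856346e-05, -1.68723760e-03,  6.75068816e-04,  1.03582117e-05,
       -2.06773640e-03,  1.06062069e-03]), 'tau': array([ 8.36978379e-04, -3.85572696e+01, -3.22108948e+01,  7.02606747e-02,
        3.77131510e-02, -1.37381248e-04]), 'tool_pos': array([132.55459058, 559.23763866, 403.75132899]), 'orientation': array([ 1.16131245e-01,  9.93233454e-01, -8.64963938e-04, -3.01634494e-04]), 'contact_force': array([ 0.82603965, -0.67802922,  0.20230769]), 'wrist_torque': array([ 0.01339621,  0.00554303, -0.00409359]), 'gripper_width': 0.9992532486340638}
scene [1261.54203131 1125.40227306 1160.28552595]
boom_end [314. 261.] 0.95 [525. 189.  40.]
roller [311. 268.] 0.78 [534. 192.  15.]
park [410. 343.] 0.75 [489. 620.  40.]
cradle [245. 272.] 0.64 [734.  75.   0.]
stop_neg [314. 291.] 0.98 [607. 306.  40.]
hood [221. 203.] 0.96 [733. -82. 200.]
hood [314. 263.] 0.75 [633. 331. 200.]
water [231. 168.] 0.55 [ 460. -558.    0.]
water [312. 267.] 0.2 [522. 180.   0.]
cup [257. 173.] 0.72 [ 378. -459.    0.]
wedge [407. 342.] 0.81 [467. 596.   0.]
side [ 416.21973529 -885.55069346 1117.68371226]
boom_end [276. 192.] 0.55 [520. 216.  40.]
roller [279. 200.] 0.69 [526. 194.  15.]
cradle [336. 214.] 0.82 [741.  95.   0.]
hood [350. 212.] 0.63 [730. -74. 200.]
water [292. 392.] 0.97 [ 471. -540.    0.]
cup [251. 374.] 0.7 [ 361. -474.    0.]
wedge [252. 142.] 0.57 [449. 613.   0.]
```

View pics/scene0.png

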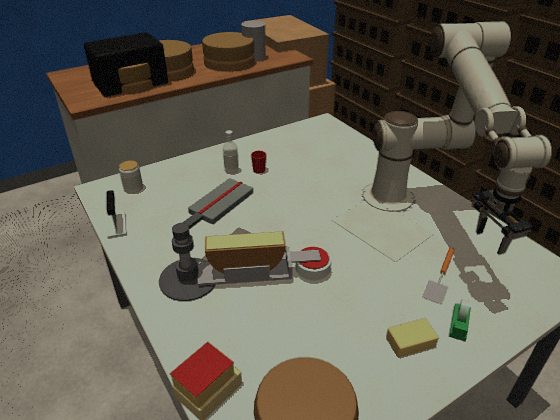

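View pics/side0.png

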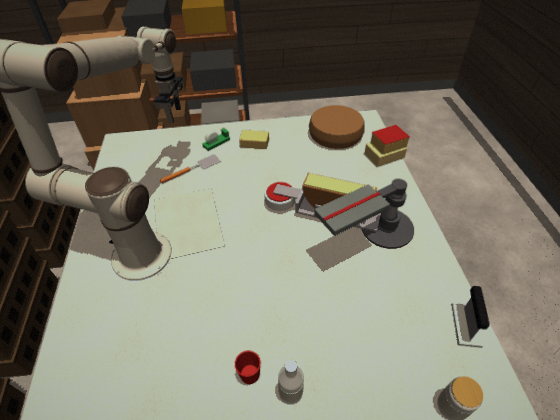

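The boom with its red-capped roller is at about (313,262) in scene and (279,195) in side. The hood with its red stripe is at (222,200) and (355,207), and the post foot at (188,278) and (388,228). Next I fit the depth clouds for accurate geometry.

```bash
cat >> h.py <<'E'
_U=None
def cloud(n,im,d):
    c=cam(n);K,k,T=c
    v,u=np.mgrid[:420,:560]
    s0=np.stack([(u-K[0,2])/K[0,0],(v-K[1,2])/K[1,1]],-1); s=s0
    for _ in range(10): s=s0/(1+k*(s**2).sum(-1,keepdims=True))
    p=np.stack([s[...,0]*d,-s[...,1]*d,-d],-1)@T[:3,:3].T+T[:3,3]
    p[d<=0]=np.nan
    return p
def capxy(n):
    im,d=get_image(n);p=cloud(n,im,d);i=im.astype(int)
    m=(i[...,0]>90)&(i[...,1]<.45*i[...,0])&(i[...,2]<.45*i[...,0])&(abs(p[...,2]-67)<15)&(p[...,0]>400)&(p[...,0]<650)&(abs(p[...,1])<400)
    return p[m]
E
python3 - <<'E'
from h import *
from scipy.optimize import least_squares
def circ(q,r=None):
    if r: f=lambda a:np.hypot(q[:,0]-a[0],q[:,1]-a[1])-r
    else: f=lambda a:np.hypot(q[:,0]-a[0],q[:,1]-a[1])-a[2]
    return least_squares(f,[*q[:,:2].mean(0),80],loss="soft_l1",f_scale=2).x
for n in("scene","side"):
    im,d=get_image(n);p=cloud(n,im,d);i=im.astype(int)
    near=np.hypot(p[...,0]-910,p[...,1])<170
    m=near&(p[...,2]>5)&(p[...,2]<18)&(i.sum(-1)<300)
    m=(cv2.morphologyEx(m.astype(np.uint8),cv2.MORPH_OPEN,np.ones((3,3))))
    h=cv2.findContours(m,cv2.RETR_EXTERNAL,cv2.CHAIN_APPROX_NONE)[0]
    h=cv2.convexHull(max(h,key=cv2.contourArea))[:,0]
    q=p[h[:,1],h[:,0]];q=q[~np.isnan(q[:,0])]
    print(n,"foot",m.sum(),circ(q).round(1),q.shape)
    z=p[...,2]
    m=(abs(z-231)<8)&(np.hypot(p[...,0]-735,p[...,1]+75)<160)
    q=p[m]; r=cv2.minAreaRect(q[:,:2].astype(np.float32));print(" hoodtop",len(q),np.round(r[0],1),np.round(r[1]),r[2],q[:,2].mean())
    ms=m&(i[...,0]>1.6*i[...,1]);q=p[ms]; 
    if len(q)>5: print(" stripe",len(q),q.mean(0).round(1),cv2.fitLine(q[:,:2].astype(np.float32),cv2.DIST_HUBER,0,.01,.01).ravel().round(3))
    m=(abs(z-162)<6)&(np.hypot(p[...,0]-735,p[...,1]-85)<170)
    q=p[m];print(" cheesetop",len(q),q.mean(0).round(1),cv2.minAreaRect(q[:,:2].astype(np.float32)))
    m=(z>170)&(z<185)&near; q=p[m&(np.hypot(p[...,0]-910,p[...,1])<60)]
    print(" postsurf z170-185",len(q),q.mean(0).round(1) if len(q) else "")
    q=capxy(n);print(" cap",len(q),q.mean(0).round(1),cv2.minEnclosingCircle(q[:,:2].astype(np.float32)))
    m=(abs(z-77)<5)&(np.hypot(p[...,0]-535,p[...,1]-190)<90);q=p[m]
    print(" neck",len(q),cv2.minAreaRect(q[:,:2].astype(np.float32)))
print(get_state()["time_s"])
E
```

```text
scene foot 1013 [918.    4.   97.4] (20, 3)
 hoodtop 1403 [755.2 -65.6] [274. 116.] 22.864452362060547 230.54157387510253
 stripe 157 [739.4 -73.9 233.1] [ 9.18000e-01  3.97000e-01  7.41359e+02 -7.29170e+01]
 cheesetop 1194 [740.9  94.5 161.2] ((755.0986938476562, 84.50556945800781), (82.84707641601562, 300.1343078613281), 63.685707092285156)
 postsurf z170-185 179 [920.8  18.  178.6]
 cap 256 [525.1 207.5  66.7] ((532.4252319335938, 193.88970947265625), 54.481693267822266)
 neck 364 ((569.5760498046875, 186.2262420654297), (88.75157928466797, 117.12210845947266), 53.6305046081543)
side foot 872 [914.4  -3.3  95.9] (19, 3)
 hoodtop 1918 [755.2 -66.9] [274. 113.] 23.19314956665039 230.39309667335883
 stripe 221 [729.5 -79.1 232.7] [ 9.18000e-01  3.98000e-01  7.28642e+02 -7.98410e+01]
 cheesetop 747 [708.9 103.2 161.2] ((754.0481567382812, 81.28952026367188), (80.43397521972656, 300.97869873046875), 63.67461395263672)
 postsurf z170-185 112 [911.7 -16.7 178.2]
 cap 192 [515.1 184.2  66.1] ((527.2431030273438, 190.68470764160156), 53.7375602722168)
 neck 270 ((550.8867797851562, 170.47079467773438), (77.25965118408203, 123.8805160522461), 64.96607208251953)
1.3
```

```bash
cat >> h.py <<'E'
P=np.array([916.,1.]); PARK=-0.403
def ang(xy): e=np.asarray(xy)[:2]-P; return np.arctan2(e[1],-e[0]),np.hypot(*e)
def boom(n):
    "angle of cap, time, from camera n"
    t=get_state()["time_s"]; q=capxy(n)
    if len(q)<40: return t,None,len(q)
    c,r=cv2.minEnclosingCircle(q[:,:2].astype(np.float32)); return t,*np.round([*ang(c),r],3),len(q)
def tool():
    s=get_state();M=R.from_quat(s["orientation"]).as_matrix();a,r=ang(s["tool_pos"])
    return s,M,a,r,np.arctan2(M[1,0],-M[0,0])
def to(th,tan,z,rad=430):
    s,M,a,r,y=tool(); u=np.array([-np.cos(th),np.sin(th)]);t=np.array([np.sin(th),np.cos(th)])
    g=np.append(P+rad*u+tan*t,z); print("tcp",s["tool_pos"].round(1),"yaw",y.round(3),"goal",g.round(1),"tool delta",(M.T@(g-s["tool_pos"])).round(1),"turn",round(th-y,3),"F",s["contact_force"].round(1))
E
python3 -m crank '[-0.053,-0.0175,0.01,0,-0.053,-0.0175,0.01,0,-0.053,-0.0175,0.01,0,-0.053,-0.0175,0.01,0,-0.053,-0.0175,0.01,0,-0.053,-0.0175,0.01,0,-0.053,-0.0175,0.01,0,-0.053,-0.0175,0.01,0]' 255 20
python3 - <<'E'
from h import *
import plant; print([ (k,getattr(plant,k)) for k in dir(plant) if 'pinch' in k])
to(.459,105,215); print(boom("side"))
E
```

```text
time_s: 2.3
tool_pos: [514.4, 324.3, 324.5]
orientation: [0.116, 0.993, 0.0, 0.0]
contact_force: [-0.0, 0.2, -0.6]
gripper_width: 0.15
[('pinch_z', 171.4)]
tcp [514.4 324.3 324.5] yaw 0.233 goal [577.  285.6 215. ] tool delta [-69.8 -23.2 109.5] turn 0.226 F [-0.   0.2 -0.6]
(2.3, np.float64(0.457), np.float64(429.595), np.float64(53.266), 195)
```

```bash

python3 -m crank '[-0.023,-0.008,0.02,0,-0.023,-0.008,0.02,0,-0.0235,-0.007,0.02,0,0,0,0.02,0.113,0,0,0.029,0.113,0,0,0,0,0,0,0,0,0,0,0,0]'
python3 - <<'E'
from h import *
to(.459,105,215); s=get_image("side")[0]; cv2.imwrite("pics/s1.png",s[100:320,180:480,::-1].repeat(2,0).repeat(2,1)); print(boom("side"))
E
```

```text
time_s: 3.35
tool_pos: [575.9, 287.3, 217.5]
orientation: [0.227, 0.974, 0.001, 0.001]
contact_force: [0.2, -0.3, 0.6]
gripper_width: 0.008
tcp [575.9 287.3 217.5] yaw 0.458 goal [577.  285.6 215. ] tool delta [-1.8 -1.   2.5] turn 0.001 F [ 0.2 -0.3  0.6]
(3.4, np.float64(0.458), np.float64(430.728), np.float64(53.671), 172)
```

View pics/s1.png

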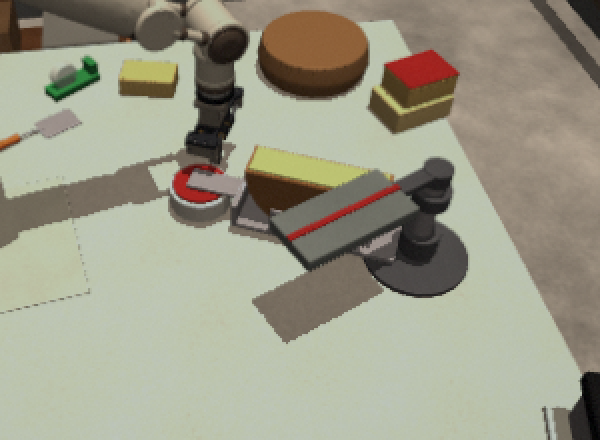

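```bash

python3 -m crank '[0,-0.005,0,0,0,-0.005,0,0,0,-0.0045,0,0,0,-0.0045,0,0,0,-0.0045,0,0,0,-0.0045,0,-0.01,0,-0.0045,0,-0.01,0,-0.0045,0,-0.01]'
python3 - <<'E'
from h import *
to(.459,80,215); print(boom("side"))
E
```

```text
time_s: 4.45
tool_pos: [558.9, 253.6, 215.7]
orientation: [0.212, 0.977, 0.0, 0.0]
contact_force: [0.8, 0.1, 0.6]
gripper_width: 0.0
tcp [558.9 253.6 215.7] yaw 0.428 goal [566.  263.2 215. ] tool delta [-2.4 11.7  0.7] turn 0.031 F [0.8 0.1 0.6]
(4.45, np.float64(0.422), np.float64(433.539), np.float64(52.153), 161)
```

```bash

python3 -m crank '[0,-0.0045,0,-0.01,0,-0.0045,0,-0.01,0,-0.0045,0,-0.01,0,-0.0045,0,-0.01,0,0.012,-0.01,0,0,0.01,-0.03,0,0,0,-0.045,0,0,0,-0.045,0]'
python3 - <<'E'
from h import *
a=boom("side");b=boom("scene");c=boom("side");print(a,b,c); to(.3,-120,330)
E
```

```text
time_s: 5.5
tool_pos: [560.2, 258.6, 347.9]
orientation: [0.193, 0.981, 0.0, 0.0]
contact_force: [0.5, 0.4, -0.2]
gripper_width: 0.003
(5.5, np.float64(0.315), np.float64(432.88), np.float64(54.48), 221) (5.55, np.float64(0.319), np.float64(425.331), np.float64(55.254), 124) (5.6, np.float64(0.309), np.float64(433.279), np.float64(56.529), 228)
tcp [561.2 258.7 350.2] yaw 0.388 goal [469.7  13.4 330. ] tool delta [  -8.  -261.7   18.9] turn -0.088 F [-0.2 -0.3 -0.3]
```

```bash
cat >> h.py <<'E'
def sim(rows):
    s,M,a,r,y=tool();p=s["tool_pos"].copy()
    for x,yy,z,w in rows:
        u=np.array([-np.cos(y),np.sin(y)]);t=np.array([np.sin(y),np.cos(y)])
        p[:2]+=1000*(x*u+yy*t);p[2]-=1000*z;y+=w;print(p.round(),"yaw",round(y,2),"ang,r",np.round(ang(p),2))
E
python3 - <<'E'
from h import *
sim([[0.02,-0.055,0,-.09]]*3+[[0,-.06,0,-.09]]*5)
E
```

```text
[522. 215. 350.] yaw 0.3 ang,r [  0.5  448.61]
[487. 169. 350.] yaw 0.21 ang,r [3.7000e-01 4.6094e+02]
[456. 119. 350.] yaw 0.12 ang,r [2.5000e-01 4.7519e+02]
[449.  59. 350.] yaw 0.03 ang,r [1.2000e-01 4.7102e+02]
[447.  -1. 350.] yaw -0.06 ang,r [ -0.   469.09]
[451. -60. 350.] yaw -0.15 ang,r [-1.3000e-01  4.6943e+02]
[ 460. -120.  350.] yaw -0.24 ang,r [-2.6000e-01  4.7203e+02]
[ 474. -178.  350.] yaw -0.33 ang,r [-3.8000e-01  4.7684e+02]
```

Clear path (r stays ≥ 448).

```bash

python3 -m crank '[0.02,-0.055,0,-0.09,0.02,-0.055,0,-0.09,0.02,-0.055,0,-0.09,0,-0.06,0,-0.09,0,-0.06,0,-0.09,0,-0.06,0,-0.09,0,-0.06,0,-0.09,0,-0.06,0,-0.09]'
python3 - <<'E'
from h import *
print(boom("side"),boom("scene")); to(-.33,-115,215)
E
```

```text
time_s: 6.65
tool_pos: [472.5, -180.7, 344.9]
orientation: [-0.166, 0.986, 0.001, -0.0]
contact_force: [1.8, 0.5, 0.5]
gripper_width: 0.008
(6.65, None, 0) (6.7, np.float64(0.18), np.float64(432.606), np.float64(54.422), 200)
tcp [ 473.1 -183.3  345.1] yaw -0.327 goal [ 546.5 -247.1  215. ] tool delta [-49.  -83.9 130.2] turn -0.003 F [-0.2 -0.3  0.3]
```

```bash

python3 -m crank '[-0.01,-0.042,0.01,0,-0.01,-0.042,0.03,0,-0.01,0,0.045,0,-0.01,0,0.035,0,-0.009,0,0.01,0,0,0,0,0,0,0,0,0,0,0,0,0]'
python3 - <<'E'
from h import *
print(boom("scene"),boom("side")); to(-.36,-84,215)
E
```

```text
time_s: 7.75
tool_pos: [546.7, -242.9, 217.4]
orientation: [-0.165, 0.986, -0.001, 0.001]
contact_force: [-0.5, 0.0, 0.5]
gripper_width: 0.003
(7.75, np.float64(0.055), np.float64(425.646), np.float64(56.223), 188) (7.8, np.float64(0.04), np.float64(430.621), np.float64(52.684), 189)
tcp [ 546.5 -242.8  216.8] yaw -0.331 goal [ 543.2 -229.1  215. ] tool delta [-1.3 14.   1.8] turn -0.029 F [-0.   0.2 -0.5]
```

```bash

python3 -m crank '[0,0,0,0,0,0,0,0,0,0,0,0,0,0,0,0,0,0,0,0,0,0,0,0,0,0,0,0,0,0,0,-0.03]'
python3 -m crank '[0,0,0,0,0,0,0,0,0,0,0,0,0,0,0,0,0,0,0,0,0,0,0,0,0,0,0,0,0,0,0,0]'
python3 - <<'E'
from h import *
print(boom("scene"),boom("side"),boom("scene")); to(-.36,-84,215)
E
```

```text
time_s: 8.85
tool_pos: [546.3, -242.5, 215.7]
orientation: [-0.18, 0.984, 0.0, -0.0]
contact_force: [0.7, 0.8, 0.2]
gripper_width: 0.008
time_s: 9.85
tool_pos: [546.3, -242.5, 215.7]
orientation: [-0.18, 0.984, 0.0, -0.0]
contact_force: [0.6, 0.4, 0.8]
gripper_width: 0.004
(9.85, np.float64(-0.167), np.float64(432.96), np.float64(56.202), 163) (9.9, np.float64(-0.181), np.float64(436.003), np.float64(51.399), 204) (9.95, np.float64(-0.178), np.float64(430.701), np.float64(54.082), 160)
tcp [ 546.3 -242.5  215.7] yaw -0.361 goal [ 543.2 -229.1  215. ] tool delta [-1.8 13.7  0.7] turn 0.001 F [-0.5 -0.   0.4]
```

```bash

python3 -m crank '[0,0.008,0,0,0,0.008,0,-0.01,0,0,0,-0.01,0,0,0,0,0,0,0,0,0,0,0,0,0,0,0,0,0,0,0,0]'
python3 - <<'E'
from h import *
print(boom("side"),boom("scene")); to(-.36,-84,215)
E
```

```text
time_s: 11.0
tool_pos: [540.7, -227.6, 215.7]
orientation: [-0.189, 0.982, 0.0, -0.0]
contact_force: [-0.1, 0.2, -0.6]
gripper_width: 0.002
(11.0, np.float64(-0.291), np.float64(448.729), np.float64(48.132), 182) (11.05, np.float64(-0.28), np.float64(433.876), np.float64(55.134), 101)
tcp [ 540.7 -227.6  215.7] yaw -0.381 goal [ 543.2 -229.1  215. ] tool delta [-1.7 -2.3  0.7] turn 0.021 F [-0.3  0.4 -0.6]
```

```bash

python3 -m crank '[0,0,0,0,0,0,0,0,0,0,0,0,0,-0.0025,0,0,0,-0.0025,0,0,0,-0.0025,0,0,0,-0.0025,0,0,0,-0.0025,0,-0.005]'
python3 -m crank '[0,-0.0025,0,-0.005,0,-0.0025,0,-0.005,0,-0.0025,0,0,0,-0.0025,0,0,0,-0.005,0,0,0,-0.008,0,0,0,-0.008,0,0,0,0,0,0]'
python3 - <<'E'
from h import *
print(boom("scene"),boom("side"),boom("scene"),boom("side")); to(PARK,-84,215)
E
```

```text
time_s: 12.1
tool_pos: [545.4, -239.4, 215.7]
orientation: [-0.192, 0.981, -0.0, 0.0]
contact_force: [0.6, 0.2, -0.3]
gripper_width: 0.008
time_s: 13.1
tool_pos: [557.5, -268.5, 215.8]
orientation: [-0.196, 0.981, -0.0, 0.0]
contact_force: [-0.0, 0.0, 0.7]
gripper_width: 0.006
(13.1, np.float64(-0.411), np.float64(432.055), np.float64(55.519), 93) (13.15, np.float64(-0.414), np.float64(446.083), np.float64(46.182), 193) (13.2, np.float64(-0.405), np.float64(435.316), np.float64(56.194), 94) (13.25, np.float64(-0.413), np.float64(447.619), np.float64(46.718), 190)
tcp [ 557.2 -267.6  215.6] yaw -0.396 goal [ 553.4 -244.9  215. ] tool delta [-5.3 22.4  0.6] turn -0.007 F [-0.6  1.2 -0.1]
```

```bash

python3 -m crank '[0,-0.01,0,0,0,-0.01,0,0,0,0,0,0,0,0,0,0,0,0,0,0,0,0,0,0,0,0,0,0,0,0,0,0]'
python3 - <<'E'
from h import *
print(boom("scene"),boom("side"),boom("scene")); s=get_image("side")[0]; cv2.imwrite("pics/s2.png",s[100:320,180:480,::-1].repeat(2,0).repeat(2,1))
E
```

```text
time_s: 14.3
tool_pos: [565.0, -286.1, 215.7]
orientation: [-0.197, 0.98, -0.0, 0.0]
contact_force: [0.6, -1.2, 0.3]
gripper_width: 0.005
(14.3, np.float64(-0.4), np.float64(432.136), np.float64(53.021), 96) (14.35, np.float64(-0.423), np.float64(435.908), np.float64(50.613), 247) (14.4, np.float64(-0.412), np.float64(426.138), np.float64(55.928), 96)
```

View pics/s2.png

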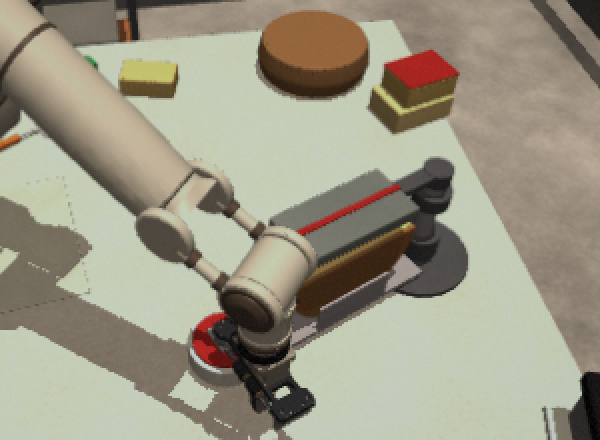

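The cradle lies parallel under the hood, with the roller at crop pixel (220,345) and the gripper clear on its -y side. Now I watch whether it drifts.

```bash
Z='x'
python3 -m crank '[0,0,0,0,0,0,0,0,0,0,0,0,0,0,0,0,0,0,0,0,0,0,0,0,0,0,0,0,0,0,0,0]' >/dev/null
python3 -m crank '[0,0,0,0,0,0,0,0,0,0,0,0,0,0,0,0,0,0,0,0,0,0,0,0,0,0,0,0,0,0,0,0]'
python3 - <<'E'
from h import *
print([boom(n) for n in ("scene","side")*3])
E
```

```text
time_s: 16.5
tool_pos: [565.0, -286.2, 215.7]
orientation: [-0.197, 0.98, 0.0, 0.0]
contact_force: [0.2, -0.1, 0.4]
gripper_width: 0.006
[(16.5, np.float64(-0.43), np.float64(428.758), np.float64(53.824), 91), (16.55, np.float64(-0.426), np.float64(437.196), np.float64(51.776), 237), (16.6, np.float64(-0.421), np.float64(429.308), np.float64(53.574), 92), (16.65, np.float64(-0.427), np.float64(437.632), np.float64(52.387), 236), (16.7, np.float64(-0.421), np.float64(433.216), np.float64(56.831), 91), (16.75, np.float64(-0.435), np.float64(434.317), np.float64(52.942), 233)]
```

```bash
python3 -m crank '[0,0,0,0,0,0,0,0,0,0,0,0,0,0,0,0,0,0,0,0,0,0,0,0,0,0,0,0,0,0,0,0]' >/dev/null
python3 -m crank '[0,0,0,0,0,0,0,0,0,0,0,0,0,0,0,0,0,0,0,0,0,0,0,0,0,0,0,0,0,0,0,0]' >/dev/null
python3 -m crank '[0,0,0,0,0,0,0,0,0,0,0,0,0,0,0,0,0,0,0,0,0,0,0,0,0,0,0,0,0,0,0,0]'
python3 - <<'E'
from h import *
r=[boom(n) for n in ("scene","side")*3];print(r)
im=get_image("scene")[0]
for k,z in dict(boom_end=40,park=40,stop_pos=40).items():
    for n in("scene","side"): print(k,n,[(atz(cam(n),q["xy"],z).round(),np.round(ang(atz(cam(n),q["xy"],z)),3),round(q["score"],2)) for q in place_of(n,k)[:2]])
E
```

```text
time_s: 19.8
tool_pos: [565.0, -286.2, 215.7]
orientation: [-0.197, 0.98, -0.0, -0.0]
contact_force: [-0.1, -0.2, 0.9]
gripper_width: 0.006
[(19.8, np.float64(-0.421), np.float64(434.584), np.float64(58.311), 91), (19.85, np.float64(-0.432), np.float64(436.125), np.float64(52.485), 232), (19.9, np.float64(-0.421), np.float64(430.134), np.float64(56.385), 93), (19.95, np.float64(-0.434), np.float64(434.552), np.float64(52.086), 232), (20.0, np.float64(-0.427), np.float64(427.073), np.float64(59.593), 93), (20.05, np.float64(-0.434), np.float64(434.263), np.float64(52.067), 237)]
boom_end scene [(array([ 544., -170.,   40.]), array([ -0.431, 408.972]), 0.56)]
boom_end side [(array([ 529., -180.,   40.]), array([ -0.438, 426.742]), 0.75)]
park scene []
park side []
stop_pos scene []
stop_pos side []
```

```bash
python3 -c "
from plant import *
job_done();print(get_state()['time_s'])"
```

```text
the job is handed in; nothing more can be done
the job is handed in; nothing more can be done
```

The cradle is at rest under the heater hood, let go, and I handed the job in just after 20 s on the robot's clock. The tool reported no verdict.

- **Motion:** I gave the white roller one gentle push on its +y side, and the boom swung at about 0.12 rad/s. I lifted the closed gripper over to the far side. There I braked the boom on the same roller with the fingers backing away at about half its speed, then drew clear.
- **Final position:** the boom stands at about −0.43 rad and I measured the park direction at −0.403 rad. That is about 12 mm off at the boom's end, against 43 mm allowed.
- **At rest:** the boom drifted about 0.005 rad/s at first, then did not measurably move over the last 3 s. It had been slow for about 7 s before hand-in, and the gripper was roughly 40 mm clear of the roller.
- **Disagreements:** near the end the two cameras differed by about 0.01 rad because the arm partly hid the cap. The networks could not see the park point or the −y stop (stop_pos), so park comes from my fit of the hood and post alone.
- **Not checked:** I did not re-measure the water bottle, cup and wedge at the end. The arm's path stayed away from them. Forces were read only at the end of each call and stayed near 1 to 2 N there, so I have no reading of the peak during the push and the braking.

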